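# Pin the lifting yoke to the press weight and hold the weight level above its pad

## Task

Take the loose pin from its rest and push it fully home, collar up against the yoke, through the lifting yoke and the lug of the press weight while the weight is still sitting on its pad. Then take hold of the yoke, lift the weight straight up until its underside is about 10 cm above the bench top, and finish while holding it there, steady and level over the pad, hanging on the pin and clear of everything else. Leave the things round about where they are and do not tip the weight.

Things in the scene. Friction and masses are not known exactly. Their poses are not given: they have to be found in the camera images.
- press_weight: Dark steel press weight, 0.4 to 0.8 kg, flat on the pad: plate 120 (x) x 100 (y) x 14 mm (z) with an upright steel lug mid-top (32 in x, 10 thick in y, 50 tall above the plate) with a 13 mm cross hole along y. Origin at the centre of the plate's underside, z up. Two 5 mm high ribs keep the yoke's feet in place along x (1 mm play).
- lug_hole (a point): Centre of the lug's cross hole, 52 mm above the underside of the weight (38 mm above the plate's top).
- yoke: Loose aluminium yoke, 0.13 kg, an upside-down U astride the lug: 36 (x) x 30 (y) x 82 mm tall, legs 8 mm thick in y, 2 mm play each side of the lug; solid top block 54 to 82 mm above the feet, to be gripped by its sides 36 mm apart (x). Origin midway between the feet, on the plate's top, z up. 13 mm cross hole along y through both legs, 38 mm above the feet, in line with the lug's hole to 1 mm.
- yoke_hole_left (a point): Mouth of the yoke's hole in the outer face of the leg on the yoke's +y side.
- yoke_hole_right (a point): Mouth of the yoke's hole in the outer face of the leg on the yoke's -y side.
- pin: Loose 60 g pin, level in its rest, 50 mm above the bench; axis along y, 104 mm long. Origin on the axis at the collar's inner face. To -y: steel shank, 10 mm diameter, 54 long, last 12 mm tapering to 5. To +y: collar 20 mm diameter, 4 thick, then a flat black grip 12 wide (x), 18 tall (z), 46 long. Home: collar against a yoke leg (either side), nose 24 mm out of the other; stays in, sags a little.
- pin_tip (a point): Centre of the pin's nose end.
- pin_mid (a point): Point on the pin's axis that lies in the middle of the lug when the pin is home, 15 mm from the collar.
- pin_grip (a point): A good place to hold the pin: middle of the flat grip, 34 mm beyond the collar's inner face on the pin's axis.
- pin_rest: Grey plastic rest fixed to the bench, base 50 (x) x 124 (y) x 8 mm, origin at the centre of its underside. A notched block (26 mm wide, top 53 mm high) holds the shank 15 to 29 mm from the collar; an 8 mm wide post up to 41 mm carries the grip from below (free on both sides). The pin lifts out straight up.
- pad: Yellow paper pad, 137 (x) x 170 (y) x 10 mm, fixed to the bench under the weight. Origin at the centre of its underside. Pad and pin rest stand 0.2 to 0.35 m apart, either one on the left. A tall fixed cabinet stands at the right: its front is at world x = 0.63 m, from y = 0 to y = -0.6; keep the gripper in front of it when swinging across.
- swab_jar: White jar, 69 mm diameter, 74 mm tall, a bystander. Origin at the centre of its underside.
- thread_spool: Black thread spool, 30 mm diameter, 40 mm tall, a bystander. Origin at the centre of its underside.
- tape_roll: White tape roll, 55 mm diameter, 50 mm tall, a bystander. Origin at the centre of its underside.
Mind the look-alikes: they are no part of the job. There is more than one size of the yoke; the job needs the middle-sized.

How it is judged:
By the outcome, as a careful person would: the job done as asked, in the order asked, and still so for the second after the job is handed in, while the arm keeps its last pose, push and grip.
It also fails if it takes over 64 s, if anything falls off the work surface, if the arm or the gripper's body presses on something with over 40 N, if the wrist force passes 120 N, or if a joint passes its speed limit or range.

## Robot

A 6-joint arm with a two-finger parallel gripper is mounted at the origin on a cart in front of the work surface, level with it; the furniture and walls round the work are solid. World frame = base frame: x ahead of the robot, y to its left, z up, the work surface at z = 0. Lengths are in m, angles in degrees, forces in N, time in s.
With the tool pointing down it reaches from about 0.3 to 0.75 m from the base axis. Payload 8.5 kg.
Tool frame: the origin (TCP) lies at the very end of the fingers, on their centre line; the grasp point (between the pads) lies 19 mm behind it; z points along the fingers, y is the line along which they close (so a half turn about z gives the same grasp; the last joint's range is limited). The gripper opens to 85 mm and grips with 20 to 120 N. Pads are 22 mm wide; open, the fingers measure 114 mm over their backs; the gripper's body (76 mm by 85 mm) begins 54 mm behind the grasp point. The pads swing forward as they close: fully open they stand 13 mm farther back than shut.
Start: joints at [53.669, 21.807, 74.336, -0, 83.858, -12.336], TCP at [0.224, 0.502, 0.231] pointing down, gripper open.
Joint ranges: [-178.18, 178.18], [-50.72, 133.34], [12.68, 142.11], [-81.47, 261.47], [9.98, 163.14], [-165.26, 165.26]. Speed limits (degrees/s): [136.94, 136.94, 180, 180, 180, 180].

## Interface

Orientations are given as a 3x3 rotation matrix whose columns are the frame's x, y, z axes.
In Python, from rig import * gives the robot as it stands. The module is installed in compiled form; this text tells all that it offers.
- The arm moves only by the shell command python3 -m pendant 'ROWS' [OPENING] [FORCE]. ROWS is JSON, a list of rows, each a list of 2 entries, a list of its own where there are three numbers: the shift along the tool's x, y, z as a fraction of full scale, then the turn, a rotation vector about the tool's x, y, z as a fraction of full scale. A call has 1 to 8 rows; each row shifts and turns the commanded pose from where the row before left it, along the tool's axes as they then stand; what a row does not reach is not made up. Full scale, the value 1, is 40 mm for a shift and 5 degrees for a turn. A row lasts 1/8 s, in which the tool goes at most 62.5 mm and 10.7 degrees, less where a joint would pass 70% of its speed; a pose out of reach is approached as far as the arm can. A call with a number of a shift or a turn outside -1 to 1 is refused whole. A call with a gripper value outside its range is refused whole. OPENING is the opening, from 0 (shut) to 1 (fully open), set as the call begins (- or left out, the last holds). The fingers move at their own pace and stop on an object; FORCE is the grip in N (left out, the last holds). Time passes only in rows, so rows that do not move let the fingers close. It gives the time, the measured TCP pose, the force, the opening and the grip force at its end, in the units of the state.
- observe(): the state, without advancing time (a new reading comes with each control period).
- get_image(name): name is "side" or "top" or "wrist"; returns a dict with "img" (420x560x3 uint8, blue, green, red), "range_z" (420x560 float32, m along the optical axis (not along the pixel's ray), 0 where there is no reading), "camera_matrix" (3x3 intrinsics, pixels), "eye" and "rotation" of the camera in the world. Camera axes: x right, y down, z forward; pixel columns grow to the right and rows downward; lengths in m; the calibration is good to about 2 mm. A picture is of the moment at which its call begins.
- close_job(): hands the job in; it is judged then, once.
Trained networks look in the newest picture that a camera, given by its name, has taken for a name from the list of things; names that differ only in an ending like _2 or _b are one class to them, and where a whole thing is asked for, a point or a joint stands for the part that bears it (a point fixed in the world has none). Each returns a list of dicts, best first, with "conf" (0 to 1); they miss things now and then, are a little off and sometimes report something else, mostly with a low value. They report only what shows in the picture. A call takes as long as a camera call. They do not tell look-alikes from the thing itself.
- regions_of(camera, query): "mask" (420x560 bool, what is visible of it).
- landmark_of(camera, query): "point" ([x, y, z] in m, in world coordinates, good to about 4 mm: a listed point, or the origin of a listed thing).
The state is a dict: "time_s": time; "q": joint angles; "qvel": joint speeds; "joint_efforts": joint torques, N m; "position": TCP position; "tool_rot": TCP orientation; "ft_force": force on the tool from outside, world axes, zero at the start; "wrist_torque": the same for the moment, N m; "grip_width": finger opening in m; "gripper_force": force on a finger pad.
Only numpy, scipy, OpenCV 4.12 (cv2) and the standard library are available. Lean on these libraries where they do the work, as an engineer would, in place of code of your own. Each camera call takes 0.05 s, during which the arm holds its last target. There are 200 camera calls.

## Working session

There is one attempt and no reset: what is moved stays moved. The work goes in short steps, Python scripts to look and compute and a shell command to move; the robot and the scene stay as the last step left them, time stands still between calls to the robot, and variables do not carry over. Pictures are saved under pics/ and viewed, at most 10 in all, crops included, and the job is handed in when it is done.

```bash
mkdir -p pics
cat > h.py <<'E'
from rig import *
import numpy as np, cv2
np.set_printoptions(precision=4,suppress=True)
def cloud(d):
    z=d["range_z"];K=np.array(d["camera_matrix"]);v,u=np.mgrid[:420,:560]
    p=np.stack([(u-K[0,2])/K[0,0]*z,(v-K[1,2])/K[1,1]*z,z],-1)
    w=p@np.array(d["rotation"]).T+np.array(d["eye"]); w[z==0]=np.nan
    return w
def lm(cam,q,n=4):
    for r in landmark_of(cam,q)[:n]: print(cam,q,round(r["conf"],2),np.array(r["point"]).round(4))
def st():
    s=observe();print(s["time_s"],np.array(s["position"]),np.array(s["tool_rot"]).round(3).tolist(),np.array(s["q"]).round(1),s["ft_force"],s["grip_width"])
E
python3 - <<'E'
from h import *
st()
a=get_image("top");b=get_image("side")
for d,n in((a,"top"),(b,"side")): print(n,np.array(d["eye"]),np.array(d["rotation"]).tolist())
cv2.imwrite("pics/top.png",a["img"]);cv2.imwrite("pics/side.png",b["img"])
for c in("top","side"):
    for q in("yoke","pin","press_weight","pad","pin_rest","pin_grip","lug_hole"): lm(c,q)
E
```

```text
0.0 [0.2235 0.5022 0.2307] [[-0.914, 0.407, -0.001], [0.407, 0.914, -0.001], [0.0, -0.001, -1.0]] [ 53.7  21.8  74.4   0.   83.9 -12.3] [0.5223 0.0569 0.2506] 0.08565468374046233
top [0.5061 0.319  1.324 ] [[-0.023787664551447176, -0.9977326203060861, 0.0629584417877296], [-0.9996757680683345, 0.023167274541613513, -0.010565799889205925], [0.009083267703478639, -0.06318936435401626, -0.9979602188866858]]
side [ 0.2098 -0.3778  0.6081] [[0.8610918048660858, -0.2818669844692103, 0.4231688866855654], [-0.5084407042125496, -0.4822495808102694, 0.7133886683345666], [0.002992305518092428, -0.829449422734475, -0.5585738100136213]]
top yoke 0.83 [ 0.5428  0.2046 -0.0005]
top yoke 0.52 [ 0.6502  0.4357 -0.0022]
top pin 0.5 [0.5246 0.0548 0.0514]
top press_weight 0.65 [0.5152 0.3479 0.0103]
top pin_rest 0.81 [0.5215 0.0624 0.0027]
top pin_grip 0.77 [0.5291 0.09   0.056 ]
side yoke 0.97 [0.5425 0.2038 0.0002]
side yoke 0.58 [0.5201 0.3472 0.025 ]
side yoke 0.51 [0.646  0.4394 0.0005]
side pin 0.87 [0.5245 0.0548 0.0475]
side press_weight 0.78 [0.5194 0.3451 0.011 ]
side pad 0.83 [0.5172 0.3538 0.0018]
side pad 0.44 [0.5204 0.3325 0.0613]
side pin_rest 0.61 [0.5268 0.053  0.0021]
side pin_grip 0.88 [0.5273 0.087  0.05  ]
side lug_hole 0.76 [0.5169 0.3488 0.0621]
```

```bash
ls pics
```

```text
side.png
top.png
```

View pics/top.png

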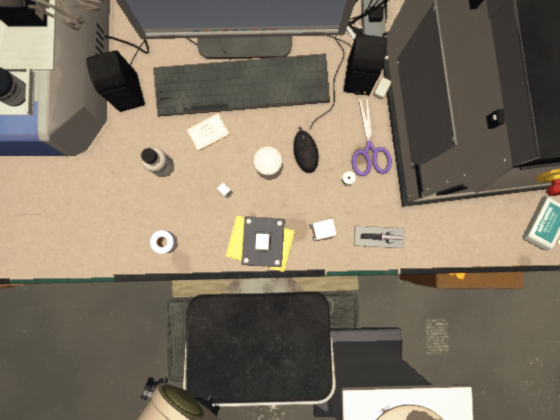

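View pics/side.png

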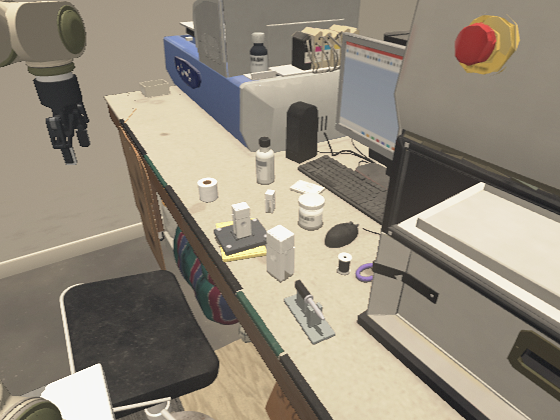

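The top picture shows the weight with its yoke at about (262,241). Look-alike yokes stand at (324,230), which is large, and (224,189), which is small. The pin lies in its rest at (379,237) with its grip to the left (+y). In the side picture the same yoke stands on the weight at (241,220), and the pin is at (310,300). I'll go above the pin now.

```bash
python3 -m pendant '[[[-0.93,-0.53,0],[0,0,0]],[[-0.93,-0.53,0],[0,0,0]],[[-0.93,-0.53,0],[0,0,0]],[[-0.93,-0.53,0],[0,0,0]],[[-0.93,-0.53,0],[0,0,0]],[[-0.93,-0.53,0],[0,0,0]],[[-0.93,-0.53,0],[0,0,0]],[[-0.93,-0.53,0],[0,0,0]]]' 1 && python3 -m pendant '[[[-0.93,-0.53,0],[0,0,1]],[[0,0,0],[0,0,1]],[[0,0,0],[0,0,1]],[[0,0,0],[0,0,1]],[[0,0,0],[0,0,1]],[[0,0,0],[0,0,1]],[[0,0,0],[0,0,1]],[[0,0,0],[0,0,1]]]' && python3 -m pendant '[[[0,0,0],[0,0,1]],[[0,0,0],[0,0,1]],[[0,0,0],[0,0,1]],[[0,0,0],[0,0,1]],[[0,0,0],[0,0,1]],[[0,0,0],[0,0,0.2]],[[0,0,0],[0,0,0]]]'
python3 - <<'E'
from h import *
st()
d=get_image("wrist");w=cloud(d);cv2.imwrite("pics/w1.png",d["img"]);np.save("w1.npy",w)
print(d["eye"],np.array(d["rotation"]).round(2).tolist())
for q in("pin","pin_grip","pin_tip","pin_rest"): lm("wrist",q)
# weight: from the top camera cloud
t=get_image("top");w=cloud(t)
roi=(abs(w[...,0]-.518)<.09)&(abs(w[...,1]-.348)<.09)
for lo,hi in((.017,.030),(.098,.115)):
    m=roi&(w[...,2]>lo)&(w[...,2]<hi);P=w[m][:,:2].astype(np.float32)
    print(m.sum(),np.median(w[m][:,2]),P.mean(0),cv2.minAreaRect(P))
for q in("yoke","press_weight"): lm("top",q)
for q in("yoke_hole_left","yoke_hole_right","lug_hole"): lm("side",q)
E
```

```text
time_s: 1.8
position: [0.4273, 0.2253, 0.2315]
tool_rot: [[-0.914, 0.407, 0.0], [0.407, 0.914, 0.0], [-0.0, 0.0, -1.0]]
ft_force: [-0.8, 0.3, 0.5]
grip_width: 0.0856
gripper_force: 0.0
time_s: 2.8
position: [0.4519, 0.192, 0.2314]
tool_rot: [[-0.436, 0.9, 0.0], [0.9, 0.436, 0.0], [-0.0, 0.0, -1.0]]
ft_force: [0.4, 0.2, 0.3]
grip_width: 0.0853
gripper_force: 0.0
time_s: 3.68
position: [0.4519, 0.192, 0.2313]
tool_rot: [[-0.001, 1.0, -0.0], [1.0, 0.001, 0.0], [0.0, -0.0, -1.0]]
ft_force: [0.1, 0.0, 0.4]
grip_width: 0.0854
gripper_force: 0.0
3.675 [0.4519 0.192  0.2313] [[-0.001, 1.0, -0.0], [1.0, 0.001, 0.0], [0.0, -0.0, -1.0]] [ 9.2 15.9 83.3  0.  80.8  9.1] [0.1386 0.0432 0.4071] 0.08537263738644002
[0.4518 0.2581 0.3741] [[1.0, 0.0, -0.0], [0.0, -0.97, -0.26], [-0.0, 0.26, -0.97]]
wrist pin 0.89 [0.5274 0.0589 0.0522]
wrist pin_grip 0.85 [0.5277 0.0912 0.052 ]
wrist pin_tip 0.89 [ 0.5173 -0.0011  0.051 ]
wrist pin_rest 0.59 [ 0.5225  0.0543 -0.0024]
1702 0.024114487870790846 [0.5187 0.3472] ((0.5197704434394836, 0.3550685942173004), (0.13663175702095032, 0.12003931403160095), 84.97882843017578)
198 0.10546534536321661 [0.5192 0.3474] ((0.5198902487754822, 0.34741267561912537), (0.02997289039194584, 0.03464607149362564), 88.48357391357422)
top yoke 0.75 [ 0.5444  0.2022 -0.0024]
top yoke 0.56 [0.5161 0.3471 0.0252]
top yoke 0.44 [ 0.6507  0.4364 -0.0004]
top press_weight 0.71 [0.5159 0.3506 0.0117]
side yoke_hole_left 0.88 [0.5188 0.3641 0.0573]
side yoke_hole_left 0.7 [0.5672 0.2044 0.0515]
side yoke_hole_left 0.45 [0.6399 0.4465 0.027 ]
side yoke_hole_right 0.87 [0.5153 0.3316 0.062 ]
side yoke_hole_right 0.61 [0.5261 0.1975 0.0512]
side yoke_hole_right 0.49 [0.6544 0.4316 0.0247]
side lug_hole 0.76 [0.5169 0.3488 0.0621]
```

Run:
```python
from h import *
w=np.load("w1.npy")
def ang(P):
    c=P.mean(0);u,s,vt=np.linalg.svd(P-c,full_matrices=False);v=vt[0]*np.sign(vt[0][1]);return c,np.degrees(np.arctan2(-v[0],v[1]))
X,Y,Z=w[...,0],w[...,1],w[...,2]
roi=(abs(X-.525)<.05)
g=roi&(Z>.054)&(Z<.066)&(Y>.066)&(Y<.13)
P=w[g][:,:2];print("grip",g.sum(),ang(P),cv2.minAreaRect(P.astype(np.float32)),np.median(w[g][:,2]))
s=roi&(Z>.046)&(Z<.058)&(Y>-.01)&(Y<.028)
P=w[s][:,:2];print("shank",s.sum(),ang(P),np.median(w[s][:,2]))
b=roi&(Z>.004)&(Z<.012)&(Y>-.05)&(Y<.16)
print("base",cv2.minAreaRect(w[b][:,:2].astype(np.float32)))
```

```text
grip 568 (array([0.5257, 0.0878]), np.float64(-4.8692393909389695)) ((0.5261600613594055, 0.08641935139894485), (0.041821178048849106, 0.012293968349695206), 85.15010070800781) 0.05885559004037241
shank 177 (array([0.5205, 0.0179]), np.float64(-7.791926781378349)) 0.0536373608686922
base ((0.5239529013633728, 0.05733815208077431), (0.12491253018379211, 0.05018844082951546), 85.507568359375)
```

View pics/w1.png

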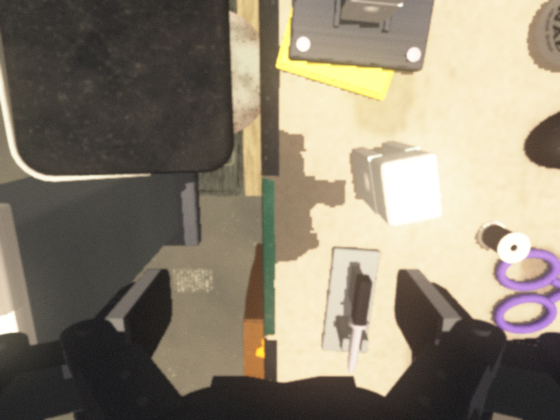

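The wrist picture shows the pin in its rest at about (358,305), leaning about 5° clockwise. The large look-alike yoke is at (410,185), and the weight's near edge, with the same lean, is at (360,50). I'll align with the pin and descend.

```bash
python3 -m pendant '[[[-0.854,0.62,0],[0,0,0.94]],[[-0.854,0.62,0],[0,0,0]],[[-0.854,0.62,0],[0,0,0]],[[0,0,1],[0,0,0]],[[0,0,1],[0,0,0]],[[0,0,0.5],[0,0,0]],[[0,0,0],[0,0,0]]]' 1
python3 - <<'E'
from h import *
d=get_image("wrist");w=cloud(d)
X,Y,Z=w[...,0],w[...,1],w[...,2]
for q in("pin_grip","pin"): lm("wrist",q)
g=(abs(X-.525)<.03)&(Z>.054)&(Z<.066)&(Y>.04)&(Y<.13)
print(g.sum(),cv2.minAreaRect(w[g][:,:2].astype(np.float32)))
st()
t=get_image("top");w=cloud(t)
roi=(abs(w[...,0]-.543)<.04)&(abs(w[...,1]-.204)<.04);print("big yoke top",np.nanpercentile(w[roi][:,2],98))
E
```

```text
time_s: 5.1
position: [0.52, 0.0857, 0.1303]
tool_rot: [[0.082, 0.997, -0.003], [0.997, -0.082, 0.0], [-0.0, -0.003, -1.0]]
ft_force: [0.5, -0.4, -0.5]
grip_width: 0.0851
gripper_force: 0.0
wrist pin_grip 0.78 [0.532  0.0928 0.0518]
wrist pin 0.67 [0.5242 0.0583 0.0528]
wrist pin 0.55 [0.5259 0.0426 0.0507]
1843 ((0.5259931683540344, 0.07316600531339645), (0.06826753914356232, 0.018581708893179893), 81.78606414794922)
5.25 [0.5212 0.0857 0.1324] [[0.082, 0.997, 0.002], [0.997, -0.082, -0.0], [0.0, 0.002, -1.0]] [-3.5 25.1 86.9 -0.  67.9  1.2] [-0.6981  0.6362 -0.337 ] 0.08524445911296925
big yoke top 0.11552167055330446
```

```bash
python3 -m pendant '[[[0.13,0.13,0.6],[0,0,0]],[[0,0,0.9],[0,0,0]],[[0,0,0.6],[0,0,0]],[[0,0,0.4],[0,0,0]],[[0,0,0],[0,0,0]],[[0,0,0],[0,0,0]]]' 1; python3 -m pendant '[[[0,0,0],[0,0,0]],[[0,0,0],[0,0,0]],[[0,0,0],[0,0,0]],[[0,0,0],[0,0,0]],[[0,0,0],[0,0,0]],[[0,0,0],[0,0,0]]]' 0 50
```

```text
time_s: 6.05
position: [0.5268, 0.0904, 0.0324]
tool_rot: [[0.082, 0.997, 0.002], [0.997, -0.082, -0.0], [0.0, 0.002, -1.0]]
ft_force: [-0.2, 0.8, 0.5]
grip_width: 0.0853
gripper_force: 0.0
time_s: 6.8
position: [0.5263, 0.0904, 0.0315]
tool_rot: [[0.082, 0.997, 0.0], [0.997, -0.082, -0.0], [-0.0, 0.0, -1.0]]
ft_force: [-0.9, -0.4, 2.0]
grip_width: 0.0112
gripper_force: 48.9
```

```bash
python3 -m pendant '[[[0,0,-0.4],[0,0,0]],[[0,0,-1],[0,0,0]],[[0,0,-1],[0,0,0]],[[0,0,-1],[0,0,0]],[[0,0,-0.2],[0,0,0]],[[0.5,0,0],[0,0,0]],[[0.97,-0.07,0],[0,0,0]],[[0.97,-0.07,0],[0,0,0]]]';  python3 -m pendant '[[[0.97,-0.07,0],[0,0,0]],[[0.97,-0.07,0],[0,0,0]],[[0.97,-0.07,0],[0,0,0]],[[0.97,-0.07,0],[0,0,0]],[[0.97,-0.07,0],[0,0,0]],[[0.97,-0.07,0],[0,0,0]],[[0.97,-0.07,0],[0,0,0]],[[0.5,-0.07,0],[0,0,0]]]';  python3 -m pendant '[[[0,0,0],[0,0,0]],[[0,0,0],[0,0,0]]]'
python3 - <<'E'
from h import *
st()
d=get_image("wrist");w=cloud(d);cv2.imwrite("pics/w2.png",d["img"]);np.save("w2.npy",w)
for q in("pin","pin_tip","yoke","yoke_hole_left","press_weight"): lm("wrist",q)
s=get_image("side");w=cloud(s);cv2.imwrite("pics/s2.png",s["img"])
for q in("pin","pin_tip","yoke_hole_left","yoke_hole_right"): lm("side",q)
t=get_image("top");w=cloud(t);np.save("t2.npy",w)
X,Y,Z=w[...,0],w[...,1],w[...,2]
for n in("t2","w2"):
  w=np.load(n+".npy");X,Y,Z=w[...,0],w[...,1],w[...,2]
  roi=(abs(X-.5195)<.075)&(abs(Y-.3474)<.08)
  for lo,hi in((.0205,.028),(.100,.112)):
    m=roi&(Z>lo)&(Z<hi)
    if m.sum()>5: print(n,m.sum(),np.median(Z[m]),cv2.minAreaRect(w[m][:,:2].astype(np.float32)))
E
```

```text
time_s: 7.8
position: [0.5281, 0.189, 0.1739]
tool_rot: [[0.083, 0.997, -0.002], [0.997, -0.083, -0.0], [-0.0, -0.002, -1.0]]
ft_force: [-0.3, -1.0, -1.2]
grip_width: 0.0114
gripper_force: 48.8
time_s: 8.8
position: [0.5293, 0.4822, 0.1729]
tool_rot: [[0.08, 0.997, -0.003], [0.997, -0.08, -0.001], [-0.002, -0.003, -1.0]]
ft_force: [0.5, -0.6, -0.7]
grip_width: 0.0111
gripper_force: 48.8
time_s: 9.05
position: [0.5302, 0.4797, 0.1745]
tool_rot: [[0.082, 0.997, -0.001], [0.997, -0.082, -0.001], [-0.001, -0.001, -1.0]]
ft_force: [0.3, -0.0, -0.2]
grip_width: 0.0109
gripper_force: 48.8
9.05 [0.5302 0.4797 0.1745] [[0.082, 0.997, -0.001], [0.997, -0.082, -0.001], [-0.001, -0.001, -1.0]] [32.7 41.3 48.5 -0.  90.3 37.4] [ 0.2934 -0.0244 -0.2033] 0.010863931588591204
wrist pin 0.84 [0.5261 0.4487 0.1958]
wrist yoke 0.77 [ 0.6484  0.4375 -0.0002]
wrist yoke_hole_left 0.76 [0.6413 0.4455 0.0244]
side pin 0.64 [ 0.5258  0.5881 -0.0011]
side pin 0.44 [0.5288 0.4441 0.1939]
side pin 0.34 [0.5286 0.0534 0.0032]
side pin_tip 0.62 [0.5226 0.3903 0.1918]
side yoke_hole_left 0.94 [0.5657 0.205  0.0549]
side yoke_hole_left 0.51 [0.64   0.4472 0.0277]
side yoke_hole_right 0.97 [0.5245 0.1983 0.0542]
side yoke_hole_right 0.66 [0.5183 0.3297 0.0606]
side yoke_hole_right 0.65 [0.6553 0.432  0.0257]
side yoke_hole_right 0.2 [0.5202 0.3469 0.0071]
t2 1427 0.024144813173012647 ((0.5191232562065125, 0.34739598631858826), (0.09983028471469879, 0.11979160457849503), 85.0146484375)
t2 195 0.10592978586171631 ((0.519863486289978, 0.34742453694343567), (0.03004680946469307, 0.03466765210032463), 88.23929595947266)
w2 273 0.023135623960419516 ((0.5284048914909363, 0.37509602308273315), (0.11178243160247803, 0.0940355509519577), 20.62128448486328)
```

View pics/w2.png

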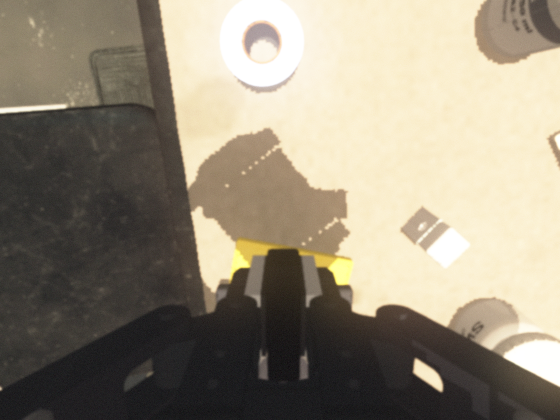

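The wrist picture shows the pin held between the fingers, at about (283,310). The yellow pad's edge is at (295,255) and the tape roll at (262,42), so the view is too blocked to show the hole. I'll compare the pin and yoke in the top and side clouds.

Run:
```python
from h import *
def rep(n,w):
    X,Y,Z=w[...,0],w[...,1],w[...,2]
    for lo,hi in((.385,.40),(.40,.415),(.415,.43)):
        m=(Y>lo)&(Y<hi)&(abs(X-.525)<.02)&(Z>.175)&(Z<.215)
        if m.sum()>2: y=Y[m].mean();print(n,m.sum(),"x",X[m].mean(),"range",X[m].min(),X[m].max(),"exp",.5302-.082*(.4797-y),"z",np.percentile(Z[m],[5,50,95]),"y",y,Y[m].min())
    m=(abs(X-.52)<.03)&(abs(Y-.3474)<.03)&(Z>.102)&(Z<.112)
    P=w[m];print(n,"yoke top",len(P),P.mean(0),cv2.minAreaRect(P[:,:2].astype(np.float32)))
rep("top",np.load("t2.npy"))
s=get_image("side");rep("side",cloud(s))
cv2.imwrite("pics/s3.png",cv2.resize(s["img"][150:290,180:320],(700,700),interpolation=cv2.INTER_CUBIC)[:600])
```

```text
top 12 x 0.5232399204914289 range 0.5210637910212773 0.5254629783989933 exp 0.5233656212982256 z [0.193  0.1954 0.1994] y 0.3963539182710447 0.3932310536127006
top 33 x 0.5237542882624078 range 0.5191586557393009 0.5279671154493774 exp 0.5243174582712645 z [0.194  0.1971 0.2011] y 0.4079616862349331 0.4014183217013203
top 13 x 0.5253852184456983 range 0.5215201178396612 0.5281387932011049 exp 0.5252233801536487 z [0.1938 0.1987 0.2016] y 0.4190095140688855 0.4161879040386967
top yoke top 186 [0.5193 0.3471 0.1061] ((0.5198477506637573, 0.3474133014678955), (0.030023416504263878, 0.0346367247402668), 88.23929595947266)
side 8 x 0.5243106804158387 range 0.5223707685906381 0.5278443018070034 exp 0.5232914406241967 z [0.1939 0.1954 0.1988] y 0.3954492759048389 0.3929091962618005
side 16 x 0.5237921993038037 range 0.5214342305240891 0.52887705385567 exp 0.5242594552051751 z [0.1936 0.1976 0.1997] y 0.4072543317704289 0.40107109979979055
side 15 x 0.5257940695024097 range 0.5215149362195086 0.5310265874691804 exp 0.5254892666915905 z [0.1947 0.1981 0.2001] y 0.42225203282427404 0.41534540313056695
side yoke top 123 [0.5194 0.3447 0.1056] ((0.5199851393699646, 0.3468385934829712), (0.03077930398285389, 0.03485525771975517), 86.12190246582031)
```

View pics/s3.png

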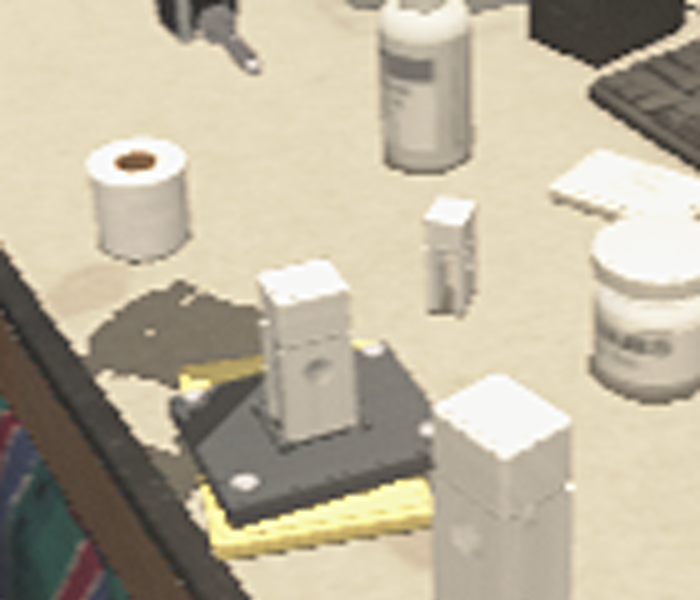

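The side crop shows the yoke's near hole at about (318,370), the plate with its lean, and the pin's nose in the gripper at (250,65). The pin lies on its expected axis and is already in line with the yoke. I'll descend to hole height.

```bash
python3 -m pendant '[[[0,0,0.5],[0,0,0]],[[0,0,1],[0,0,0]],[[0,0,1],[0,0,0]],[[0,0,0.6],[0,0,0]],[[0,0,0.18],[0,0,0]],[[0,0,0],[0,0,0]],[[0,0,0],[0,0,0]]]'
python3 - <<'E'
from h import *
st()
t=get_image("top");s=get_image("side")
for c,w in(("top",cloud(t)),("side",cloud(s))):
    X,Y,Z=w[...,0],w[...,1],w[...,2]
    m=(Y>.395)&(Y<.43)&(abs(X-.525)<.02)&(Z>.04)&(Z<.08)
    P=w[m]
    if len(P)>3: print(c,len(P),P.mean(0),np.percentile(P[:,2],[5,50,95]),"exp x",.5302-.082*(.4797-P[:,1].mean()))
for q in("pin_tip","yoke_hole_right","yoke_hole_left"): lm("side",q)
lm("top","pin_tip")
E
```

```text
time_s: 10.58
position: [0.5307, 0.481, 0.0456]
tool_rot: [[0.082, 0.997, 0.002], [0.997, -0.082, 0.001], [0.001, 0.002, -1.0]]
ft_force: [-0.5, -0.4, -0.2]
grip_width: 0.011
gripper_force: 48.8
10.575 [0.5307 0.481  0.0456] [[0.082, 0.997, 0.002], [0.997, -0.082, 0.001], [0.001, 0.002, -1.0]] [32.7 47.3 58.   0.  74.6 37.4] [-0.533  -0.3616 -0.2138] 0.011037516131762865
top 42 [0.5245 0.4099 0.0678] [0.0633 0.068  0.0724] exp x 0.5244777079519726
side 15 [0.5255 0.421  0.0685] [0.0663 0.0689 0.0701] exp x 0.5253901985723496
side pin_tip 0.73 [0.5292 0.4333 0.0652]
side pin_tip 0.44 [0.5251 0.3927 0.0616]
side yoke_hole_right 0.89 [0.5212 0.3317 0.0629]
side yoke_hole_right 0.71 [0.5268 0.1986 0.0517]
side yoke_hole_right 0.46 [0.528  0.4332 0.0626]
side yoke_hole_left 0.86 [0.5635 0.206  0.0507]
side yoke_hole_left 0.71 [0.5191 0.3641 0.0627]
side yoke_hole_left 0.62 [0.6386 0.4454 0.029 ]
top pin_tip 0.47 [0.5254 0.3918 0.0628]
top pin_tip 0.31 [0.5226 0.3321 0.0618]
```

```bash
python3 -m pendant '[[[-0.3,0,0.04],[0,0,0]],[[-0.3,0,0],[0,0,0]],[[-0.2,0,0],[0,0,0]],[[-0.1,0,0],[0,0,0]],[[-0.1,0,0],[0,0,0]],[[0,0,0],[0,0,0]]]'
```

```text
time_s: 11.62
position: [0.5269, 0.4407, 0.0426]
tool_rot: [[0.082, 0.997, 0.0], [0.997, -0.082, 0.0], [0.0, -0.0, -1.0]]
ft_force: [-0.5, 0.1, -1.6]
grip_width: 0.0113
gripper_force: 48.8
```

```bash
python3 -m pendant '[[[-0.1,0,-0.01],[0,0,0]],[[-0.1,0,0],[0,0,0]],[[-0.1,0,0],[0,0,0]],[[-0.1,0,0],[0,0,0]],[[0,0,0],[0,0,0]]]'
```

```text
time_s: 12.25
position: [0.5256, 0.4245, 0.043]
tool_rot: [[0.082, 0.997, -0.0], [0.997, -0.082, -0.0], [-0.0, -0.0, -1.0]]
ft_force: [-0.4, -0.7, -0.4]
grip_width: 0.0111
gripper_force: 48.8
```

```bash
python3 -m pendant '[[[-0.1,0,0],[0,0,0]],[[-0.1,0,0],[0,0,0]],[[-0.1,0,0],[0,0,0]],[[-0.1,0,0],[0,0,0]],[[-0.1,0,0],[0,0,0]],[[0,0,0],[0,0,0]]]'; python3 -m pendant '[[[-0.05,0,0],[0,0,0]],[[-0.05,0,0],[0,0,0]],[[0,0,0],[0,0,0]]]'
python3 - <<'E'
from h import *
t=get_image("top");w=cloud(t);s=get_image("side")
X,Y,Z=w[...,0],w[...,1],w[...,2]
m=(abs(X-.52)<.03)&(abs(Y-.3474)<.03)&(Z>.102)&(Z<.112);P=w[m];print("yoke",len(P),cv2.minAreaRect(P[:,:2].astype(np.float32)))
m=(abs(X-.52)<.01)&(Y<.332)&(Y>.29)&(Z>.055)&(Z<.08);P=w[m];print("nose",len(P),P[:,1].min() if len(P) else 0)
E
```

```text
time_s: 13.0
position: [0.524, 0.4046, 0.043]
tool_rot: [[0.082, 0.997, -0.0], [0.997, -0.082, -0.0], [-0.0, -0.0, -1.0]]
ft_force: [0.3, 0.4, -0.3]
grip_width: 0.0114
gripper_force: 48.8
time_s: 13.38
position: [0.5236, 0.4008, 0.0429]
tool_rot: [[0.082, 0.997, 0.0], [0.997, -0.082, -0.0], [-0.0, 0.0, -1.0]]
ft_force: [1.6, -0.1, -0.7]
grip_width: 0.0114
gripper_force: 48.8
yoke 3 ((0.513516902923584, 0.34117141366004944), (0.0014278227463364601, 0.029391787946224213), 50.07579803466797)
nose 27 0.3138500000799049
```

```bash
python3 -m pendant '[[[-0.04,0,0],[0,0,0]],[[-0.03,0,0],[0,0,0]],[[0,0,0],[0,0,0]]]'; python3 -m pendant '[[[-0.03,0,0],[0,0,0]],[[0,0,0],[0,0,0]]]';python3 -m pendant '[[[-0.03,0,0],[0,0,0]],[[0,0,0],[0,0,0]]]'
```

```text
time_s: 13.85
position: [0.5234, 0.398, 0.043]
tool_rot: [[0.082, 0.997, 0.0], [0.997, -0.082, -0.0], [-0.0, 0.0, -1.0]]
ft_force: [-0.4, -0.0, 0.2]
grip_width: 0.0112
gripper_force: 48.8
time_s: 14.1
position: [0.5232, 0.3969, 0.0429]
tool_rot: [[0.082, 0.997, -0.0], [0.997, -0.082, -0.0], [-0.0, -0.0, -1.0]]
ft_force: [-0.2, 0.0, -0.3]
grip_width: 0.0118
gripper_force: 48.8
time_s: 14.35
position: [0.5232, 0.3957, 0.0429]
tool_rot: [[0.082, 0.997, -0.0], [0.997, -0.082, 0.0], [0.0, -0.0, -1.0]]
ft_force: [-0.8, 1.3, -1.7]
grip_width: 0.011
gripper_force: 48.8
```

```bash
python3 -m pendant '[[[-0.03,0,0],[0,0,0]],[[0,0,0],[0,0,0]]]'; python3 -m pendant '[[[-0.03,0,0],[0,0,0]],[[0,0,0],[0,0,0]]]'
```

```text
time_s: 14.6
position: [0.5231, 0.3945, 0.0429]
tool_rot: [[0.082, 0.997, 0.0], [0.997, -0.082, 0.0], [0.0, 0.0, -1.0]]
ft_force: [-0.2, 0.6, -1.5]
grip_width: 0.0112
gripper_force: 48.8
time_s: 14.85
position: [0.523, 0.3934, 0.0429]
tool_rot: [[0.082, 0.997, 0.0], [0.997, -0.082, 0.0], [0.0, 0.0, -1.0]]
ft_force: [-0.1, 1.2, -0.8]
grip_width: 0.0111
gripper_force: 48.7
```

```bash
python3 -m pendant '[[[-0.03,0,0],[0,0,0]],[[0,0,0],[0,0,0]]]'
python3 - <<'E'
from h import *
f=[]
for i in range(2): 
    t=get_image("top");f.append(observe()["ft_force"])
s=get_image("side");print(np.array(f))
w=cloud(t);X,Y,Z=w[...,0],w[...,1],w[...,2]
m=(abs(X-.5191)<.075)&(abs(Y-.3474)<.08)&(Z>.0205)&(Z<.028);print(cv2.minAreaRect(w[m][:,:2].astype(np.float32)))
m=(abs(X-.52)<.01)&(Y<.332)&(Y>.29)&(Z>.055)&(Z<.08);P=w[m];print("nose",len(P),P[:,1].min())
a=cv2.resize(s["img"][190:260,210:280],(600,600),interpolation=cv2.INTER_CUBIC);cv2.imwrite("pics/s4.png",a)
E
```

```text
time_s: 15.1
position: [0.5228, 0.3922, 0.0429]
tool_rot: [[0.082, 0.997, -0.0], [0.997, -0.082, 0.0], [0.0, -0.0, -1.0]]
ft_force: [0.5, 1.4, -1.1]
grip_width: 0.0113
gripper_force: 48.7
[[ 0.5871  0.4707 -1.2522]
 [-0.926   3.3633 -1.3293]]
((0.5184363126754761, 0.3402048647403717), (0.08848162740468979, 0.11930005252361298), 85.7103500366211)
nose 21 0.30663579469369173
```

View pics/s4.png

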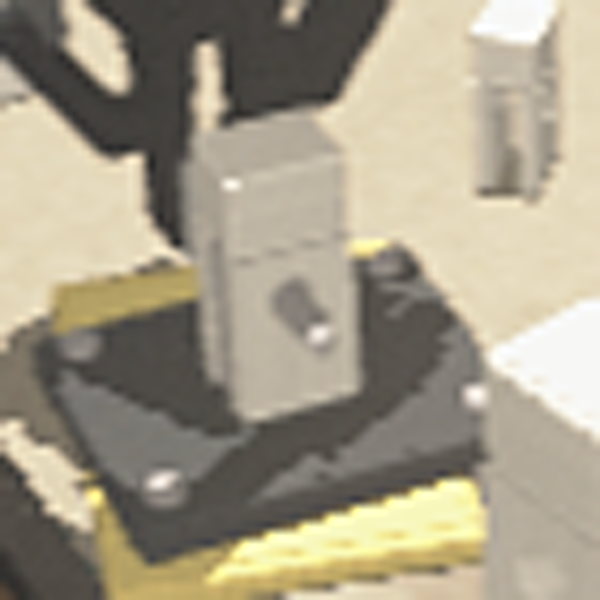

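The side crop shows the pin's nose well out of the near leg at (315,325), with the weight flat. I'll check the steady contact force before letting go.

```bash
python3 -m pendant '[[[-0.025,0,0],[0,0,0]],[[0,0,0],[0,0,0]]]' | grep -E "pos|ft"
python3 - <<'E'
from h import *
f=[]
for i in range(8): get_image("top");f.append(observe()["ft_force"])
print(np.mean(f,0),np.std(f,0))
w=cloud(get_image("top"));X,Y,Z=w[...,0],w[...,1],w[...,2]
m=(abs(X-.5191)<.075)&(abs(Y-.3474)<.08)&(Z>.0205)&(Z<.028);r=cv2.minAreaRect(w[m][:,:2].astype(np.float32));print(r,r[0][1]-r[1][0]/2)
m=(abs(X-.52)<.01)&(Y<.332)&(Y>.29)&(Z>.055)&(Z<.08);P=w[m];print("nose",len(P),P[:,1].min())
E
```

```text
position: [0.5228, 0.391, 0.0429]
ft_force: [-0.9, 1.7, -1.1]
[-0.4462  1.9624 -1.0193] [0.3803 0.6405 0.519 ]
((0.5183969736099243, 0.3384828567504883), (0.08730805665254593, 0.11920540779829025), 85.74054718017578) 0.2948288284242153
nose 23 0.3043977610803467
```

A steady 2 N, and the weight crept about 2 mm, so the collar is seated. I'll release and rise.

```bash
python3 -m pendant '[[[0,0,0],[0,0,0]],[[0,0,0],[0,0,0]],[[0,0,0],[0,0,0]],[[0,0,0],[0,0,0]],[[0,0,0],[0,0,0]]]' 1 | grep -E "pos|ft|width"; python3 -m pendant '[[[0,0,-0.3],[0,0,0]],[[0,0,-0.9],[0,0,0]],[[0,0,-1],[0,0,0]],[[0,0,-1],[0,0,0]],[[0.5,0,-0.8],[0,0,0]],[[1,0,0],[0,0,0]],[[1,0,0],[0,0,0]],[[0,0,0],[0,0,0]]]'
python3 - <<'E'
from h import *
st()
t=get_image("top");d=get_image("wrist");s=get_image("side")
for n,w in(("top",cloud(t)),("wrist",cloud(d)),("side",cloud(s))):
  X,Y,Z=w[...,0],w[...,1],w[...,2]
  m=(abs(X-.5191)<.075)&(abs(Y-.3474)<.08)&(Z>.0205)&(Z<.028)
  if m.sum()>9: print(n,"plate",m.sum(),cv2.minAreaRect(w[m][:,:2].astype(np.float32)))
  m=(abs(X-.52)<.03)&(abs(Y-.3474)<.03)&(Z>.1)&(Z<.112)
  if m.sum()>9: print(n,"yoke",m.sum(),np.median(Z[m]),cv2.minAreaRect(w[m][:,:2].astype(np.float32)))
  m=(abs(X-.52)<.016)&(Y<.44)&(Y>.29)&(Z>.05)&(Z<.078)
  if m.sum()>9: print(n,"pin y",m.sum(),Y[m].min(),Y[m].max(),"grip z",np.median(Z[m&(Y>.37)]))
for q in("pin","yoke","pin_tip"): lm("side",q);lm("top",q);lm("wrist",q)
cv2.imwrite("pics/w5.png",d["img"])
E
```

```text
position: [0.5228, 0.3911, 0.0429]
ft_force: [-0.1, 0.2, 0.2]
grip_width: 0.0854
time_s: 17.58
position: [0.5302, 0.4929, 0.2028]
tool_rot: [[0.079, 0.997, 0.0], [0.997, -0.079, 0.0], [0.0, 0.0, -1.0]]
ft_force: [-0.4, -0.1, -0.1]
grip_width: 0.0853
gripper_force: 0.0
17.575 [0.5302 0.4929 0.2028] [[0.079, 0.997, 0.0], [0.997, -0.079, 0.0], [0.0, 0.0, -1.0]] [33.6 41.5 43.5  0.  95.  38.1] [-0.3627 -0.1414 -0.0919] 0.08529972956909442
top plate 1324 ((0.5189074873924255, 0.34465479850769043), (0.09973299503326416, 0.11977236717939377), 85.36034393310547)
top yoke 193 0.10566404079242742 ((0.5187261700630188, 0.3424825072288513), (0.029657263308763504, 0.03506113588809967), 82.35114288330078)
top pin y 158 0.30674859552517425 0.40908937965397196 grip z 0.06513121354694695
wrist plate 7552 ((0.5189467072486877, 0.34560370445251465), (0.10064905136823654, 0.11985737085342407), 85.51275634765625)
wrist yoke 60 0.10094087776214904 ((0.5196194648742676, 0.3578919768333435), (0.00177085236646235, 0.02635231614112854), 84.9616470336914)
wrist pin y 1566 0.35173571574927265 0.4094622342654949
[... 292 characters left out ...]
)
side pin y 157 0.3054175486470327 0.40598359829293956 grip z 0.05809781800260683
side pin 0.49 [0.5189 0.3559 0.0585]
top pin 0.45 [0.5235 0.3545 0.0603]
top pin 0.24 [0.5142 0.3007 0.0668]
wrist pin 0.74 [0.5208 0.3593 0.0614]
side yoke 0.67 [0.5201 0.3398 0.0217]
side yoke 0.59 [0.5426 0.2052 0.0009]
side yoke 0.51 [ 0.6443  0.441  -0.0018]
top yoke 0.78 [0.5413 0.2043 0.0018]
top yoke 0.7 [ 0.6493  0.4345 -0.0038]
top yoke 0.64 [0.5167 0.3407 0.0233]
wrist yoke 0.98 [ 0.6492  0.4394 -0.0001]
wrist yoke 0.67 [0.517  0.3475 0.0286]
wrist yoke 0.24 [0.5174 0.3444 0.0068]
side pin_tip 0.47 [0.5147 0.3056 0.0634]
top pin_tip 0.53 [0.5143 0.3032 0.0667]
top pin_tip 0.28 [0.5217 0.3444 0.0237]
```

View pics/w5.png

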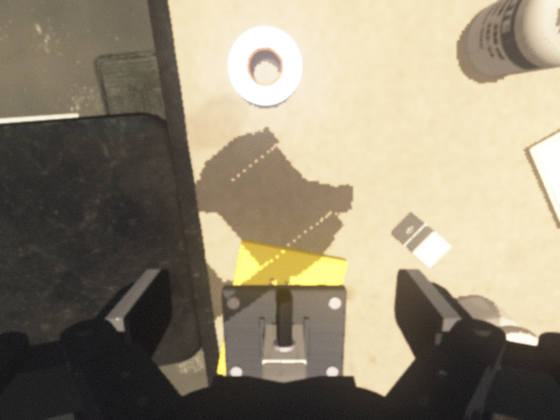

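The wrist picture shows the pin seated in the yoke, with its collar at (284,345) against the leg. The clouds agree: the pin's origin and the yoke's face are both at y ≈ 0.3575. I'll go over the yoke now.

```bash
python3 -m pendant '[[[-0.94,0.01,0],[0,0,0]],[[-0.94,0.01,0],[0,0,0]],[[-0.94,0,0],[0,0,0]],[[-0.94,0,0],[0,0,0]],[[0,0,0.7],[0,0,0]],[[0,0,0.9],[0,0,0]],[[0,0,0],[0,0,0]],[[0,0,0],[0,0,0]]]'
```

```text
time_s: 19.18
position: [0.5201, 0.3411, 0.1404]
tool_rot: [[0.082, 0.997, 0.002], [0.997, -0.082, 0.001], [0.001, 0.002, -1.0]]
ft_force: [0.5, 1.3, 1.1]
grip_width: 0.0849
gripper_force: 0.0
```

```bash
python3 -m pendant '[[[0.06,-0.03,0.7],[0,0,0]],[[0,0,0.7],[0,0,0]],[[0,0,0.36],[0,0,0]],[[0,0,0],[0,0,0]],[[0,0,0],[0,0,0]]]'; python3 -m pendant '[[[0,0,0],[0,0,0]],[[0,0,0],[0,0,0]],[[0,0,0],[0,0,0]],[[0,0,0],[0,0,0]],[[0,0,0],[0,0,0]]]' 0 90
```

```text
time_s: 19.8
position: [0.5192, 0.3436, 0.07]
tool_rot: [[0.082, 0.997, 0.002], [0.997, -0.082, 0.001], [0.001, 0.002, -1.0]]
ft_force: [0.8, -0.1, -0.2]
grip_width: 0.0856
gripper_force: 0.0
time_s: 20.42
position: [0.5186, 0.3434, 0.069]
tool_rot: [[0.082, 0.997, 0.001], [0.997, -0.082, 0.0], [0.0, 0.001, -1.0]]
ft_force: [-0.2, -0.2, 6.0]
grip_width: 0.035
gripper_force: 89.7
```

```bash
python3 -m pendant '[[[0,0,-0.05],[0,0,0]],[[0,0,-0.05],[0,0,0]],[[0,0,-0.05],[0,0,0]],[[0,0,-0.1],[0,0,0]],[[0,0,-0.1],[0,0,0]],[[0,0,-0.1],[0,0,0]],[[0,0,0],[0,0,0]]]'
python3 - <<'E'
from h import *
t=get_image("top");w=cloud(t);X,Y,Z=w[...,0],w[...,1],w[...,2]
m=(abs(X-.519)<.055)&(abs(Y-.345)<.045)&(Z>.018)&(Z<.05)
P=w[m];A=np.c_[P[:,:2]-[.519,.345],np.ones(len(P))];
for _ in range(3):
    c=np.linalg.lstsq(A,P[:,2],rcond=None)[0];k=abs(A@c-P[:,2])<.004;A,P=A[k],P[k]
print("plate plane slopes deg",np.degrees(c[:2]),"z",c[2],len(P))
E
```

```text
time_s: 21.3
position: [0.5186, 0.3434, 0.0869]
tool_rot: [[0.082, 0.997, 0.001], [0.997, -0.082, 0.0], [0.0, 0.001, -1.0]]
ft_force: [-0.0, -0.6, -8.1]
grip_width: 0.0351
gripper_force: 90.1
plate plane slopes deg [-1.1645  0.8084] z 0.03895475813524714 74
```

```bash
python3 -m pendant '[[[0,0,-0.1],[0,0,0]],[[0,0,-0.2],[0,0,0]],[[0,0,-0.3],[0,0,0]],[[0,0,-0.35],[0,0,0]],[[0,0,-0.35],[0,0,0]],[[0,0,-0.3],[0,0,0]],[[0,0,-0.2],[0,0,0]],[[0,0,-0.08],[0,0,0]]]' | grep pos; python3 -m pendant '[[[0,0,0],[0,0,0]],[[0,0,0],[0,0,0]],[[0,0,0],[0,0,0]],[[0,0,0],[0,0,0]],[[0,0,0],[0,0,0]],[[0,0,0],[0,0,0]],[[0,0,0],[0,0,0]],[[0,0,0],[0,0,0]]]'
python3 - <<'E'
from h import *
for cam in("top","side"):
    t=get_image(cam);w=cloud(t);X,Y,Z=w[...,0],w[...,1],w[...,2]
    m=(abs(X-.519)<.058)&(abs(Y-.345)<.048)&(Z>.104)&(Z<.124)
    P=w[m];A=np.c_[P[:,:2]-[.519,.345],np.ones(len(P))];print(cam,len(P))
    for _ in range(3):
        c=np.linalg.lstsq(A,P[:,2],rcond=None)[0];k=abs(A@c-P[:,2])<.004;A,P=A[k],P[k]
    print("slopes deg",np.degrees(c[:2]),"plate top z",c[2],len(P))
    lm(cam,"press_weight")
cv2.imwrite("pics/s6.png",t["img"][100:300,130:400])
E
```

```text
position: [0.5185, 0.3433, 0.1622]
time_s: 23.35
position: [0.5185, 0.3433, 0.1617]
tool_rot: [[0.082, 0.997, 0.0], [0.997, -0.082, 0.0], [0.0, 0.0, -1.0]]
ft_force: [0.2, 0.2, -7.0]
grip_width: 0.0349
gripper_force: 90.2
top 124
slopes deg [-0.4266 -0.0259] plate top z 0.11369426824899975 102
side 957
slopes deg [-0.329   0.6117] plate top z 0.11383840515214771 815
side press_weight 0.63 [0.5188 0.3417 0.1003]
```

View pics/s6.png

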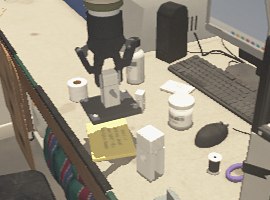

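The side picture shows the weight hanging level from the yoke at about (110,105), clear above the yellow pad at (110,140), with everything else where it was. The underside is at 0.100 m, the tilt is under 1° and nothing is moving, so I'll hand in.

```bash
python3 -c "
from rig import *
print(close_job())"
```

```text
the job is handed in; nothing more can be done
None
```

The pin is fully home, collar against the yoke, and the weight is held steady and level over the pad with its underside 10 cm above the bench. Seating the pin slid it about 2–3 mm on its pad before the lift. The job is handed in.

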